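Load milk sample bottles into a hold-down rack and clamp the row

TASK

Load every milk sample bottle that stands on the worktop in front of the hold-down rack into that rack: first slide the clamp jaw fully back by its black handle, then put each bottle into the loading bay and slide it along under the two hold-down lips, all of them upright in the lane. Then slide the jaw up against the row until its sprung pad is well pushed in and the sensing pin at the far end is held fully depressed, and let go. Leave the glass jar, the blue cup and the tape roll alone.

Things in the scene. Friction and masses are not known exactly. Their poses are not given: they have to be found in the camera images.
- rack: Fixed bottle rack, 104 (x) x 550 (y) x 110 mm. Origin: on the worktop under the lane's centre line; the bed spans y = -305 to 245 mm, is 10 mm thick and slippery (friction about 0.15). The lane runs along the rack's y at x = 0. From -y to +y: pin housing, lane with side guides and hold-down lips, open loading bay, clamp jaw, end stop 30 mm high at y = 240 mm
- bay (a point): centre of the loading bay on the bed's top, rack frame (0, 98, 10) mm; axes as the rack's. The bay is y = 35 to 155 mm, open above and at both sides (the side guides flare outward from y = 35 to 57 mm). A bottle set down here is slid toward -y into the lane and pushes those ahead of it
- lane_mouth (a point): middle of the gap between the two level hold-down lips, at their top, where they begin: rack frame (0, 25, 110) mm. Lips: y = -260 to 25, underside z = 107, top z = 110 mm, 68 mm apart, outer edges at x = +-51 mm. Necks and caps stand up through the gap; a bottle body cannot pass up or down through it. Below, side guides 82 mm apart, up to z = 44 mm, y = -260 to 35
- lane_end (a point): closed end of the lane on the bed's top, rack frame (0, -260, 10) mm: the face of the grey pin housing (80 mm high). The lane holds up to four bottles touching in a row, with centres at about rack y = -223, -148, -74 and 1 mm when the pin is depressed
- pin (a joint): travel in m of the steel sensing pin (16 mm diameter, axis at rack z = 50 mm): 0 = out, standing 10 mm out of the housing face toward the lane; 0.010 = fully in, flush. Spring: about 0.8 N to start, 2 N fully in; a bottle touching the housing face holds it fully in. It springs back when released. Over 0.007 counts as depressed
- jaw (a joint): travel in m of the clamp jaw: 0 = fully back against its stop (pad face at rack y = 155 mm), grows as the jaw slides toward -y along the lane, to 0.230. It stays where it is left (friction about 9 N). The jaw can pass along the lane between the guides, its handle standing up through the gap between the lips
- jaw_grip (a point): grip point in the jaw's black upright handle, 171 mm above the worktop; the handle is 40 mm along the rack's x, 24 mm along the rack's y and spans 136 to 196 mm above the worktop, on a thinner stem. It lies 40 mm behind (+y of) the pad face when the pad is out; axes as the rack's
- pad (a joint): travel in m of the sprung rubber pressure pad on the front of the jaw (50 mm square): 0 = out, 0.010 = pushed fully in toward the jaw. Spring: about 3 N to start, 7 N fully in. Over 0.004 counts as contact force registered
- pad_face (a point): centre of the pad's front face, which faces -y of the rack, 56 mm above the worktop
- bottle_1: Glass milk sample bottle with a white cap, 0.31 kg, 136 mm high; may be absent (three or four of the four are there). Origin: centre of its underside, z up. Body diameter 74 mm up to 70 mm, sloping shoulder to 48 mm diameter at 108 mm, then the fixed cap, 53 mm diameter, from 108 to 136 mm, which is the place to grip it. The smooth glass slides easily (friction about 0.25; the cap about 0.6)
- bottle_2: Glass milk sample bottle with a white cap, 0.31 kg, 136 mm high; may be absent (three or four of the four are there). Origin: centre of its underside, z up. Body diameter 74 mm up to 70 mm, sloping shoulder to 48 mm diameter at 108 mm, then the fixed cap, 53 mm diameter, from 108 to 136 mm, which is the place to grip it. The smooth glass slides easily (friction about 0.25; the cap about 0.6)
- bottle_3: Glass milk sample bottle with a white cap, 0.31 kg, 136 mm high; may be absent (three or four of the four are there). Origin: centre of its underside, z up. Body diameter 74 mm up to 70 mm, sloping shoulder to 48 mm diameter at 108 mm, then the fixed cap, 53 mm diameter, from 108 to 136 mm, which is the place to grip it. The smooth glass slides easily (friction about 0.25; the cap about 0.6)
- bottle_4: Glass milk sample bottle with a white cap, 0.31 kg, 136 mm high; may be absent (three or four of the four are there). Origin: centre of its underside, z up. Body diameter 74 mm up to 70 mm, sloping shoulder to 48 mm diameter at 108 mm, then the fixed cap, 53 mm diameter, from 108 to 136 mm, which is the place to grip it. The smooth glass slides easily (friction about 0.25; the cap about 0.6)
- jar: bystander: clear glass jar standing upside down, 62 mm diameter, 129 mm high; origin: centre of underside
- cup: bystander: blue sample cup, 49 mm diameter, 64 mm high; origin: centre of underside
- tape: bystander: roll of tape lying flat, 100 mm diameter, 25 mm high; origin: centre of underside
Not all that is in view belongs to the job. What is shaped like the bottle_1 but yellow is not meant.

How it is judged:
On the way, in this order (a step that is already met when the one before it is completed fails the run):
1. the clamp jaw is slid fully back (within 12 mm of its stop), opening the loading bay (value of joint jaw below 0.012 m), for 0.2 s.
2. every bottle stands upright in the lane under the hold-down lips (x of bottle_1 in the frame of rack between -0.012 and 0.012 m and y of bottle_1 in the frame of rack between -0.24 and 0.025 m and z of bottle_1 in the frame of rack between 0.004 and 0.018 m and angle between each of bottle_1, bottle_2, bottle_3, bottle_4's own z axis and vertical below 0.12 rad and x of bottle_2 in the frame of rack between -0.012 and 0.012 m and y of bottle_2 in the frame of rack between -0.24 and 0.025 m and z of bottle_2 in the frame of rack between 0.004 and 0.018 m and x of bottle_3 in the frame of rack between -0.012 and 0.012 m and y of bottle_3 in the frame of rack between -0.24 and 0.025 m and z of bottle_3 in the frame of rack between 0.004 and 0.018 m and x of bottle_4 in the frame of rack between -0.012 and 0.012 m and y of bottle_4 in the frame of rack between -0.24 and 0.025 m and z of bottle_4 in the frame of rack between 0.004 and 0.018 m), for 0.2 s.
3. the jaw is slid against the row: its pad pushed in more than 4 mm and the sensing pin depressed more than 7 mm (value of joint pad above 0.004 m and value of joint pin above 0.007 m), for 0.3 s.
At the end, for the whole second after the job is handed in: All bottles present stand upright in the lane under the lips (centres between rack y = -240 and +25 mm, within 12 mm of the lane's centre line, tilt below 0.12 rad) and at rest; the pad of the jaw is pushed in more than 4 mm and the sensing pin is in more than 7 mm, with the jaw released and at rest (all of step 2 and all of step 3 and velocity of joint jaw between -0.01 and 0.01 m/s and linear speed of each of bottle_1, bottle_2, bottle_3, bottle_4 below 0.02 m/s); the robot touches nothing.
It fails at once if the glass jar is pushed more than 50 mm or tipped over (distance of jar from where it was at the start of the episode above 0.05 m or angle between jar's own z axis and vertical above 0.5 rad).
It fails at once if the blue cup is pushed more than 50 mm or tipped over (distance of cup from where it was at the start of the episode above 0.05 m or angle between cup's own z axis and vertical above 0.5 rad).
It fails at once if the tape roll is pushed more than 50 mm or tipped over (distance of tape from where it was at the start of the episode above 0.05 m or angle between tape's own z axis and vertical above 0.5 rad).
Of bottle_1, bottle_2, bottle_3, bottle_4 only 3 to 4 are there at a start; the rules pass over those that are not, and their reading is None.
At some moment in a run one of bottle_1, bottle_2, bottle_3, bottle_4 may be knocked a few centimetres aside while the robot is not near it.
Once in a run the grip may slacken for a moment while it holds something.
It also fails if it takes over 210 s, if anything falls off the work surface, if the arm or the gripper's body presses on something with over 40 N, if the wrist force passes 120 N, or if a joint passes its speed limit or range.

ROBOT

A 6-joint arm with a two-finger parallel gripper is mounted at the origin on a cart in front of the work surface, level with it; the furniture and walls round the work are solid. World frame = base frame: x ahead of the robot, y to its left, z up, the work surface at z = 0. Lengths are in m, angles in rad, forces in N, time in s.
With the tool pointing down it reaches from about 0.35 to 0.725 m from the base axis. Payload 4.3 kg.
Tool frame: the origin (TCP) lies on the centre line of the jaws, within the pads' length; the fingertips stand 17 mm ahead of it and the grasp point (between the pads) lies 2 mm behind it; z points along the fingers, y is the line along which they close (so a half turn about z gives the same grasp; the last joint's range is limited). The gripper opens to 85 mm and grips with 20 to 120 N. Pads are 22 mm wide; open, the fingers measure 114 mm over their backs; the gripper's body (76 mm by 85 mm) begins 54 mm behind the grasp point. The pads swing forward as they close: fully open they stand 13 mm farther back than shut.
Start: joints at [-1.404, 0.377, 0.081, 1.274, 0, 1.46], TCP at [0.157, -0.553, 0.248] pointing down, gripper open.
Joint ranges: [-2.72, 2.72], [-0.84, 1.66], [-1.02, 1.22], [-1.77, 2.12], [-1.37, 1.28], [-3.14, 3.14]. Speed limits (rad/s): [2.57, 2.57, 3.14, 3.14, 3.14, 3.14].

INTERFACE

Orientations are given as a rotation vector (axis times angle).
In Python, from station import bot gives the robot as it stands.
- The arm moves only by the tool apply_moves, never from a script. Its argument "series" is a list of rows, each an object of numbers: "tx", "ty", "tz": the shift along the world's x, y, z in m; "yaw": the turn about the world's z in degrees. A call has 1 to 12 rows; each row is the pose to reach, as a shift and turn from the pose commanded when the call began; what a row does not reach only later rows make up. A row lasts 1/10 s, in which the tool goes at most 50 mm and 8.59 degrees, less where a joint would pass 70% of its speed; a pose out of reach is approached as far as the arm can. A call with a gripper value outside its range is refused whole. "hand" is the opening, from 0 (shut) to 1 (fully open), set as the call begins (left out, the last holds). The fingers move at their own pace and stop on an object; "newtons" is the grip in N (left out, the last holds). Time passes only in rows, so rows that repeat a pose let the fingers close. It gives the time, the measured TCP pose, the force, the opening and the grip force at its end, in the units of the state.
- bot.state(): the state, without advancing time (a new reading comes with each control period).
- bot.capture(name): name is "side" or "top"; returns a dict with "frame" (420x560x3 uint8, red, green, blue), "depth" (420x560 float32, m along the optical axis (not along the pixel's ray), 0 where there is no reading), "fx", "fy", "cx", "cy" (pixels), "k1" (the pictures are not rectified: a ray, as slopes to the right and down, at radius r is drawn at 1 + k1 r^2 times it, then the intrinsics apply), "rvec" (rotation vector, rad) and "tvec" (3), from world to camera coordinates, as OpenCV has them. Camera axes: x right, y down, z forward; pixel columns grow to the right and rows downward; lengths in m; the calibration is good to about 2 mm. A picture is of the moment at which its call begins.
- bot.hand_in(): hands the job in; it is judged then, once.
The state is a dict: "clock": time; "joint_positions": joint angles; "qvel": joint speeds; "joint_torque": joint torques, N m; "ee_pos": TCP position; "tcp_rot": TCP orientation; "contact_force": force on the tool from outside, world axes, zero at the start; "wrist_torque": the same for the moment, N m; "grip_width": finger opening in m; "grip_force": force on a finger pad.
Only numpy, scipy, OpenCV 4.12 (cv2) and the standard library are available. Lean on these libraries where they do the work, as an engineer would, in place of code of your own. Each camera call takes 0.05 s, during which the arm holds its last target. There are 200 camera calls.

## Working session

There is one attempt and no reset: what is moved stays moved. The work goes in short steps, Python scripts to look and compute and a tool call to move; the robot and the scene stay as the last step left them, time stands still between calls to the robot, and variables do not carry over. Pictures are saved under pics/ and viewed, at most 14 in all, crops included, and the job is handed in when it is done.

Besides the shell and the picture viewer there is one more tool, called after "Request:" as name(argument=value, ...) on one line, values as JSON. apply_moves: Moves the arm, as the interface text tells. Its arguments: {"type":"object","properties":{"series":{"type":"array","items":{"type":"object","properties":{"tx":{"type":"number"},"ty":{"type":"number"},"tz":{"type":"number"},"yaw":{"type":"number"}}}},"hand":{"type":"number"},"newtons":{"type":"number"}},"required":["series"]}

```bash
mkdir -p pics; ls; cat > h.py <<'E'
import numpy as np, cv2
from station import bot
def cap(name,png=None):
    c=bot.capture(name)
    if png: cv2.imwrite('pics/'+png,cv2.cvtColor(c['frame'],cv2.COLOR_RGB2BGR))
    return c
def cloud(c):
    """world xyz for every pixel (nan where no depth)"""
    h,w=c['depth'].shape
    u,v=np.meshgrid(np.arange(w),np.arange(h))
    xd=(u-c['cx'])/c['fx']; yd=(v-c['cy'])/c['fy']
    x,y=xd.copy(),yd.copy()
    for _ in range(20):
        s=1+c['k1']*(x*x+y*y); x=xd/s; y=yd/s
    d=np.where(c['depth']>0,c['depth'],np.nan)
    P=np.stack([x*d,y*d,d],-1)
    R=cv2.Rodrigues(np.array(c['rvec'],float))[0]
    return (P-np.array(c['tvec']).ravel())@R
E
python3 - <<'E'
from h import *
for n in('top','side'):
    c=cap(n,n+'0.png'); np.savez(''+n+'0.npz',P=cloud(c),f=c['frame'])
    print(n,c['fx'],c['k1'],np.ravel(c['rvec']),np.ravel(c['tvec']))
print(bot.state())
E
```

```text
pics
top 469.9128450453918 -0.030955026969697503 [ 2.14216947 -2.13355155  0.21640198] [0.02443709 0.48442418 1.38223817]
side 509.4237612752579 -0.11233933335349863 [ 1.96021296 -0.42133421  0.28812575] [-0.40599487  0.21602589  1.2861191 ]
{'clock': 0.1, 'joint_positions': array([-1.40429631e+00,  3.77977948e-01,  7.97759483e-02,  1.27439168e+00,
       -6.95740238e-06,  1.46046552e+00]), 'qvel': array([ 8.16024525e-05,  3.72474445e-04,  3.04890660e-03,  1.43732649e-03,
       -7.09835006e-04, -7.12568734e-04]), 'joint_torque': array([ 3.99655064e-04, -4.64692283e+01,  2.70583320e+01,  1.19749666e-02,
       -1.52650432e-04, -4.41832213e-06]), 'ee_pos': array([ 0.157048  , -0.55256876,  0.24746753]), 'tcp_rot': array([-3.10976679e+00, -4.33209797e-01,  9.01529561e-05]), 'contact_force': array([-0.46802724, -0.12141194, -0.11206954]), 'wrist_torque': array([-0.00749032,  0.04710478, -0.03553541]), 'grip_force': 0.0, 'grip_width': 0.08534517261747687}
```

View pics/top0.png

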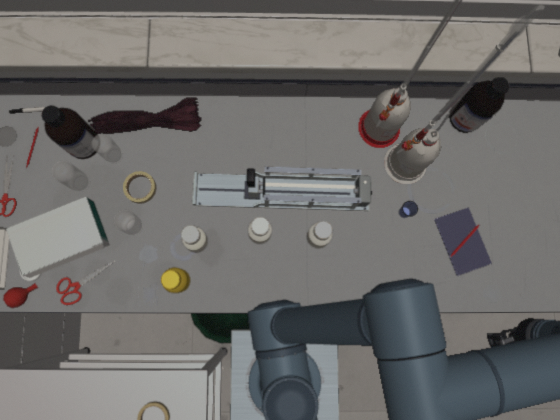

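View pics/side0.png

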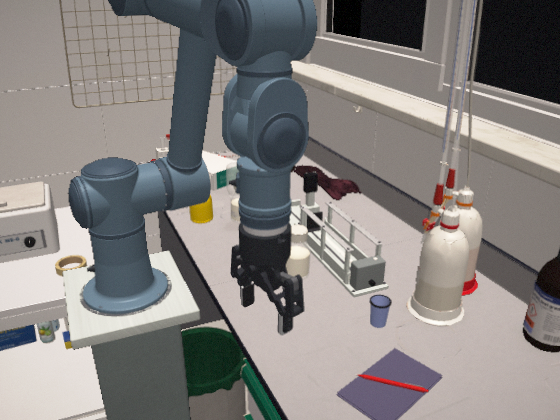

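The top view shows three white-capped bottles at about (193,238), (260,229) and (321,234). The yellow one at (175,280) is the decoy. The rack spans columns 193–370 with its pin housing on the right (world -y), and the black handle is at (251,178). The cup is at (409,209), the tape at (140,187), and there are faint glass items near (128,222), (150,255) and (180,250). Next I'll measure these and take an enlarged crop.

```bash
python3 - <<'E'
from h import *
d=np.load('top0.npz');P=d['P'];f=d['f']
crop=f[140:310,90:430]
cv2.imwrite('pics/crop0.png',cv2.cvtColor(cv2.resize(crop,None,fx=2.35,fy=2.35,interpolation=cv2.INTER_CUBIC),cv2.COLOR_RGB2BGR))
def blob(n,u,v,r,z0,z1):
    q=P[v-r:v+r+1,u-r:u+r+1].reshape(-1,3); q=q[(q[:,2]>z0)&(q[:,2]<z1)]
    if len(q)==0: print(n,'none');return
    (cx,cy),rad=cv2.minEnclosingCircle(q[:,:2].astype(np.float32))
    print(n,len(q),'mean',q.mean(0).round(4),'circ',round(cx,4),round(cy,4),round(rad,4),'z',np.percentile(q[:,2],[5,95]).round(4))
for n,u,v in(('b193',193,236),('b260',260,228),('b321',321,232),('yel',175,280)): blob(n,u,v,22,.128,.145)
for n,u,v in(('handle',251,178),): blob(n,u,v,20,.185,.205)
for n,u,v in(('jar128',128,222),('g150',150,255),('g180',180,250),('g65',65,172),('g105',105,147),('cup',409,209),('tape',140,187)): blob(n,u,v,14,.012,.3)
# rack: lips at z~.107-.110
m=(np.abs(P[...,2]-.1085)<.006); m[:150]=0;m[215:]=0;m[:,:185]=0;m[:,385:]=0
q=P[m]; print('lips',len(q)); r=cv2.minAreaRect(q[:,:2].astype(np.float32)); print(r)
m=(np.abs(P[...,2]-.010)<.005); m[:150]=0;m[220:]=0;m[:,:180]=0;m[:,385:]=0
q=P[m]; print('bed',len(q)); print(cv2.minAreaRect(q[:,:2].astype(np.float32)))
m=(np.abs(P[...,2]-.080)<.005); m[:150]=0;m[220:]=0;m[:,:340]=0;m[:,385:]=0
q=P[m]; print('hous',len(q)); print(cv2.minAreaRect(q[:,:2].astype(np.float32)))
print('table z',np.nanmedian(P[240:270,340:380,2]))
E
```

```text
b193 278 mean [0.4182 0.2693 0.1356] circ 0.4184 0.2702 0.0271 z [0.1304 0.1399]
b260 273 mean [0.4432 0.0732 0.1355] circ 0.4437 0.0729 0.0266 z [0.1304 0.1401]
b321 255 mean [ 0.4324 -0.104   0.1355] circ 0.4325 -0.1037 0.0263 z [0.1301 0.1397]
yel 291 mean [0.2917 0.3203 0.1356] circ 0.2918 0.3212 0.0268 z [0.1308 0.1406]
handle 126 mean [0.5732 0.099  0.1956] circ 0.5742 0.1007 0.0217 z [0.1904 0.1999]
jar128 526 mean [0.4561 0.4555 0.1075] circ 0.4609 0.464 0.032 z [0.0464 0.1303]
g150 none
g180 187 mean [0.3974 0.2778 0.1083] circ 0.4015 0.2822 0.0261 z [0.0537 0.1394]
g65 587 mean [0.5911 0.6302 0.1376] circ 0.6205 0.6391 0.0552 z [0.0902 0.1588]
g105 625 mean [0.6825 0.5382 0.1034] circ 0.7078 0.5596 0.0588 z [0.0375 0.1395]
cup 201 mean [ 0.5127 -0.3805  0.0455] circ 0.5101 -0.3765 0.0255 z [0.0144 0.0684]
tape 320 mean [0.5802 0.4471 0.0231] circ 0.5844 0.452 0.0515 z [0.0145 0.0289]
lips 1032
((0.571632444858551, -0.06548047065734863), (0.3096591532230377, 0.1041879653930664), 88.58937072753906)
bed 3633
((0.5979927182197571, 0.0027337968349456787), (0.22561345994472504, 0.649626612663269), 0.4777425527572632)
hous 285
((0.5628312826156616, -0.23009894788265228), (0.05198785662651062, 0.09285198897123337), 87.87319946289062)
table z 0.00049166684829127
```

View pics/crop0.png

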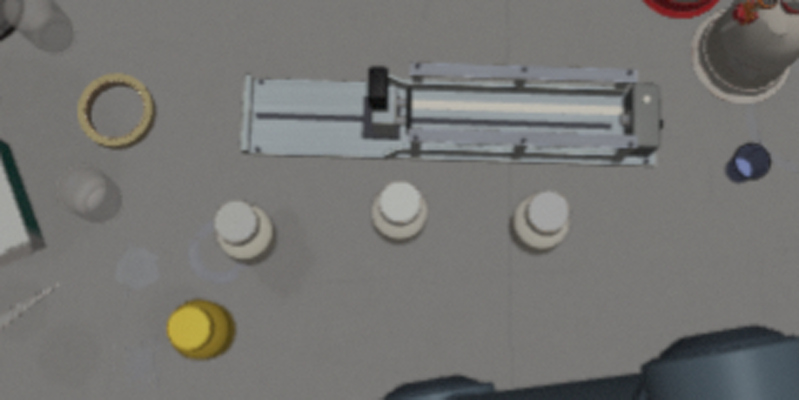

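Three bottles are visible: (193,238), (260,229) and (321,234), all with white caps at z≈0.136 and cap radius 26.5 mm. The yellow one is excluded. The crop shows the jaw at mid-travel. I'll fit the rack's pose more closely, and check for a hidden fourth bottle once the arm moves.

```bash
python3 - <<'E'
from h import *
P=np.load('top0.npz')['P']
m=np.isfinite(P[...,2])&(np.abs(P[...,2]-.1085)<.006); m[:150]=0;m[215:]=0;m[:,:185]=0;m[:,385:]=0
q=P[m]
for lo,hi in((.60,.64),(.50,.55)):
    s=q[(q[:,0]>lo)&(q[:,0]<hi)]; a=np.polyfit(s[:,1],s[:,0],1); print(len(s),a,np.degrees(np.arctan(a[0])),np.percentile(s[:,1],[0,1,99,100]).round(4),np.percentile(s[:,0],[1,99]).round(4))
m=np.isfinite(P[...,2])&(P[...,2]>.18); m[:150]=0;m[215:]=0;m[:,:230]=0;m[:,275:]=0
q=P[m];print('handle',np.percentile(q,[2,50,98],axis=0).round(4))
m=np.isfinite(P[...,2])&(np.abs(P[...,2]-.08)<.004); m[:150]=0;m[215:]=0;m[:,:350]=0;m[:,385:]=0
q=P[m];print('housing',np.percentile(q,[2,50,98],axis=0).round(4))
m=np.isfinite(P[...,2])&(np.abs(P[...,2]-.03)<.004); m[:150]=0;m[215:]=0;m[:,:185]=0;m[:,210:]=0
q=P[m];print('endstop',np.percentile(q,[2,50,98],axis=0).round(4))
E
```

```text
505 [0.02092252 0.6148912 ] 1.1985973739902431 [-0.2213 -0.2179  0.0577  0.0607] [0.6029 0.6233]
526 [0.02298925 0.53011879] 1.3169552185901237 [-0.218  -0.2155  0.0601  0.063 ] [0.518  0.5387]
handle [[0.5546 0.0878 0.183 ]
 [0.5722 0.0988 0.1959]
 [0.5927 0.1099 0.2012]]
housing [[ 0.5263 -0.2538  0.0762]
 [ 0.5654 -0.2364  0.0799]
 [ 0.6066 -0.217   0.0836]]
endstop [[0.53   0.2717 0.0264]
 [0.5769 0.277  0.0302]
 [0.6257 0.2823 0.0336]]
```

Request:
apply_moves(series=[{"tz": 0.04}, {"tz": 0.05, "ty": 0.05, "tx": 0.02, "yaw": -6}, {"tz": 0.05, "ty": 0.1, "tx": 0.05, "yaw": -12}, {"tz": 0.05, "ty": 0.14, "tx": 0.08, "yaw": -17}, {"tz": 0.05, "ty": 0.18, "tx": 0.11, "yaw": -17}], hand=1)

```text
validation failed for argument at $.se...
```

Request:
apply_moves(series=[{"tx": 0.0, "ty": 0.0, "tz": 0.04, "yaw": 0}, {"tx": 0.02, "ty": 0.04, "tz": 0.05, "yaw": -6}, {"tx": 0.05, "ty": 0.08, "tz": 0.05, "yaw": -12}, {"tx": 0.08, "ty": 0.12, "tz": 0.05, "yaw": -17}, {"tx": 0.11, "ty": 0.16, "tz": 0.05, "yaw": -17}], hand=1)

```text
clock: 0.6
ee_pos: [0.2677, -0.3915, 0.2981]
tcp_rot: [-3.141, 0.035, -0.0]
contact_force: [1.0, -0.9, 0.5]
grip_width: 0.0855
grip_force: 0.0
```

Request:
apply_moves(series=[{"tx": 0.03, "ty": 0.04, "tz": 0, "yaw": 0}, {"tx": 0.055, "ty": 0.08, "tz": 0, "yaw": 0}, {"tx": 0.08, "ty": 0.12, "tz": 0, "yaw": 0}, {"tx": 0.105, "ty": 0.16, "tz": 0, "yaw": 0}, {"tx": 0.13, "ty": 0.2, "tz": 0, "yaw": 0}, {"tx": 0.155, "ty": 0.24, "tz": 0, "yaw": 0}, {"tx": 0.18, "ty": 0.28, "tz": 0, "yaw": 0}, {"tx": 0.205, "ty": 0.32, "tz": 0, "yaw": 0}, {"tx": 0.23, "ty": 0.36, "tz": 0, "yaw": 0}, {"tx": 0.255, "ty": 0.4, "tz": 0, "yaw": 0}, {"tx": 0.28, "ty": 0.44, "tz": 0, "yaw": 0}, {"tx": 0.3, "ty": 0.48, "tz": 0, "yaw": 0}], hand=1)

```text
clock: 1.8
ee_pos: [0.5677, 0.0737, 0.2977]
tcp_rot: [-3.127, -0.017, 0.002]
contact_force: [0.3, -0.8, -0.0]
grip_width: 0.0857
grip_force: 0.0
```

Request:
apply_moves(series=[{"tx": 0.0075, "ty": 0.0115, "tz": -0.03, "yaw": 0}, {"tx": 0.0075, "ty": 0.0115, "tz": -0.07, "yaw": 0}, {"tx": 0.0075, "ty": 0.0115, "tz": -0.105, "yaw": 0}, {"tx": 0.0075, "ty": 0.0115, "tz": -0.127, "yaw": 0}, {"tx": 0.0075, "ty": 0.0115, "tz": -0.127, "yaw": 0}], hand=1)

```text
clock: 2.3
ee_pos: [0.5715, 0.0764, 0.167]
tcp_rot: [-3.124, -0.023, 0.014]
contact_force: [-0.1, -0.1, -0.6]
grip_width: 0.0857
grip_force: 0.0
```

Request:
apply_moves(series=[{"tx": 0, "ty": 0, "tz": 0, "yaw": 0}, {"tx": 0, "ty": 0, "tz": 0, "yaw": 0}, {"tx": 0, "ty": 0, "tz": 0, "yaw": 0}, {"tx": 0, "ty": 0, "tz": 0, "yaw": 0}, {"tx": 0, "ty": 0, "tz": 0, "yaw": 0}, {"tx": 0, "ty": 0, "tz": 0, "yaw": 0}, {"tx": 0, "ty": 0, "tz": 0, "yaw": 0}], hand=0, newtons=40)

```text
clock: 3.0
ee_pos: [0.5766, 0.0791, 0.1756]
tcp_rot: [-3.118, -0.025, -0.009]
contact_force: [-2.3, 9.2, 8.4]
grip_width: 0.0241
grip_force: 38.5
```

```bash
python3 - <<'E'
from h import *
c=cap('top','top1.png'); np.savez('top1.npz',P=cloud(c),f=c['frame'])
c=cap('side'); f=c['frame']; a=np.hstack([c['frame']])
t=cv2.imread('pics/top1.png')[130:330,90:560]; s=cv2.cvtColor(f,cv2.COLOR_RGB2BGR)[120:320,130:430]
cv2.imwrite('pics/both1.png',np.hstack([t,s]))
E
```

```text
(no output)
```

View pics/both1.png

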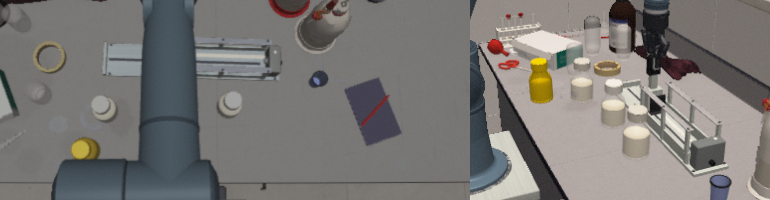

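The side view shows three white bottles and the yellow decoy, with no fourth bottle, and the gripper is on the black handle. The TCP y is short of what I commanded, so I'll check the joints.

```bash
python3 - <<'E'
from h import *
s=bot.state()
for k,v in s.items(): print(k,np.round(v,4))
E
```

```text
clock 3.1
joint_positions [ 0.0157  0.4135 -0.0549  1.0964  0.0229  3.1416]
qvel [ 0.0027 -0.0007 -0.0001  0.001   0.0009  0.0005]
joint_torque [ -4.9752 -42.6675  24.5815  -1.3036  -1.9238  -0.3743]
ee_pos [0.5766 0.0791 0.1756]
tcp_rot [-3.1185 -0.0246 -0.0091]
contact_force [-2.6278  8.9871  8.1378]
wrist_torque [ 0.9671  0.5937 -0.5226]
grip_force 38.5067
grip_width 0.0245
```

Request:
apply_moves(series=[{"tx": 0, "ty": 0.01, "tz": 0, "yaw": 0}, {"tx": 0, "ty": 0.02, "tz": 0, "yaw": 0}, {"tx": 0, "ty": 0.02, "tz": 0, "yaw": 0}, {"tx": 0, "ty": 0.02, "tz": 0, "yaw": 0}])

```text
clock: 3.5
ee_pos: [0.5768, 0.0847, 0.1756]
tcp_rot: [-3.122, -0.042, -0.008]
contact_force: [-4.6, -4.0, 10.4]
grip_width: 0.0241
grip_force: 46.4
```

Joint 6 is at its limit in this orientation. I'll release, lift and turn +90° so the fingers close along the rack's x. That grips the handle's 40 mm side and suits the bottles as well.

Request:
apply_moves(series=[{"tx": 0, "ty": 0, "tz": 0, "yaw": 0}, {"tx": 0, "ty": 0, "tz": 0, "yaw": 0}, {"tx": 0, "ty": 0, "tz": 0, "yaw": 0}, {"tx": 0, "ty": 0, "tz": 0.04, "yaw": 0}, {"tx": 0, "ty": 0, "tz": 0.07, "yaw": 4}, {"tx": 0, "ty": 0, "tz": 0.07, "yaw": 12}, {"tx": 0, "ty": 0, "tz": 0.07, "yaw": 20}, {"tx": 0, "ty": 0, "tz": 0.07, "yaw": 28}, {"tx": 0, "ty": 0, "tz": 0.07, "yaw": 36}, {"tx": 0, "ty": 0, "tz": 0.07, "yaw": 44}], hand=1)

```text
clock: 4.5
ee_pos: [0.5752, 0.0875, 0.2414]
tcp_rot: [-2.87, -1.22, 0.015]
contact_force: [0.3, -0.2, -0.2]
grip_width: 0.0852
grip_force: 0.0
```

Request:
apply_moves(series=[{"tx": 0, "ty": 0, "tz": 0, "yaw": 8}, {"tx": 0, "ty": 0, "tz": 0, "yaw": 16}, {"tx": 0, "ty": 0, "tz": 0, "yaw": 24}, {"tx": 0, "ty": 0, "tz": 0, "yaw": 32}, {"tx": 0, "ty": 0, "tz": 0, "yaw": 40}, {"tx": 0, "ty": 0, "tz": 0, "yaw": 46}, {"tx": 0, "ty": 0, "tz": 0, "yaw": 46}, {"tx": 0, "ty": 0, "tz": 0, "yaw": 46}])

```text
clock: 5.3
ee_pos: [0.5751, 0.0874, 0.2413]
tcp_rot: [-2.178, -2.239, 0.028]
contact_force: [0.6, -0.8, 0.2]
grip_width: 0.0855
grip_force: 0.0
```

```bash
cat >> h.py <<'E'
from scipy.spatial.transform import Rotation
def pose():
    s=bot.state(); y=Rotation.from_rotvec(s['tcp_rot']).apply([0,1,0])
    print('tcp',s['ee_pos'].round(4),'close angle',round(float(np.degrees(np.arctan2(y[1],y[0]))),2),'j6',round(float(s['joint_positions'][5]),3),'t',s['clock'])
def measure(name='top'):
    c=cap(name); P=cloud(c); f=c['frame'].astype(int); return c,P,f
E
python3 - <<'E'
from h import *
pose()
for n in('side','top'):
    c,P,f=measure(n)
    m=(P[...,2]>.14)&(P[...,2]<.199)&(np.abs(P[...,0]-.574)<.04)&(P[...,1]>0)&(P[...,1]<.2)
    print(n,m.sum(),np.percentile(P[m],[2,50,98],axis=0).round(4) if m.sum() else '')
E
```

```text
tcp [0.5751 0.0874 0.2413] close angle 1.59 j6 1.585 t 5.3
side 267 [[0.5544 0.0678 0.1409]
 [0.5701 0.0739 0.1712]
 [0.5919 0.0911 0.1943]]
top 0
```

Request:
apply_moves(series=[{"tx": -0.001, "ty": -0.0075, "tz": -0.03, "yaw": -3}, {"tx": -0.001, "ty": -0.0075, "tz": -0.06, "yaw": -3}, {"tx": -0.001, "ty": -0.0075, "tz": -0.07, "yaw": -3}, {"tx": -0.001, "ty": -0.0075, "tz": -0.07, "yaw": -3}])

```text
clock: 5.8
ee_pos: [0.5726, 0.0797, 0.1698]
tcp_rot: [-2.232, -2.181, 0.032]
contact_force: [0.2, -0.5, 1.2]
grip_width: 0.0855
grip_force: 0.0
```

Request:
apply_moves(series=[{"tx": 0, "ty": 0, "tz": 0, "yaw": 0}, {"tx": 0, "ty": 0, "tz": 0, "yaw": 0}, {"tx": 0, "ty": 0, "tz": 0, "yaw": 0}, {"tx": 0, "ty": 0, "tz": 0, "yaw": 0}, {"tx": 0, "ty": 0, "tz": 0, "yaw": 0}, {"tx": 0, "ty": 0, "tz": 0, "yaw": 0}], hand=0, newtons=70)

```text
clock: 6.4
ee_pos: [0.5759, 0.0798, 0.1732]
tcp_rot: [-2.236, -2.186, 0.022]
contact_force: [-1.4, 0.9, 5.3]
grip_width: 0.0393
grip_force: 71.9
```

Request:
apply_moves(series=[{"tx": 0, "ty": 0.015, "tz": 0, "yaw": 0}, {"tx": 0.001, "ty": 0.03, "tz": 0, "yaw": 0}, {"tx": 0.001, "ty": 0.05, "tz": 0, "yaw": 0}, {"tx": 0.0015, "ty": 0.07, "tz": 0, "yaw": 0}, {"tx": 0.002, "ty": 0.09, "tz": 0, "yaw": 0}, {"tx": 0.0025, "ty": 0.11, "tz": 0, "yaw": 0}, {"tx": 0.003, "ty": 0.13, "tz": 0, "yaw": 0}, {"tx": 0.003, "ty": 0.145, "tz": 0, "yaw": 0}, {"tx": 0.003, "ty": 0.153, "tz": 0, "yaw": 0}, {"tx": 0.003, "ty": 0.153, "tz": 0, "yaw": 0}, {"tx": 0.003, "ty": 0.153, "tz": 0, "yaw": 0}])

```text
clock: 7.5
ee_pos: [0.5797, 0.2285, 0.1732]
tcp_rot: [-2.243, -2.19, 0.031]
contact_force: [1.2, -13.6, 6.8]
grip_width: 0.0396
grip_force: 70.9
```

```bash
python3 - <<'E'
from h import *
pose(); print(bot.state()['contact_force'])
E
```

```text
tcp [0.5797 0.2285 0.1732] close angle -1.38 j6 1.87 t 7.5
[  1.19794528 -13.55960715   6.77279677]
```

Request:
apply_moves(series=[{"tx": 0, "ty": 0.006, "tz": 0, "yaw": 0}, {"tx": 0, "ty": 0.006, "tz": 0, "yaw": 0}, {"tx": 0, "ty": 0.006, "tz": 0, "yaw": 0}])

```text
clock: 7.8
ee_pos: [0.5796, 0.2285, 0.1732]
tcp_rot: [2.249, 2.191, -0.044]
contact_force: [0.7, -30.8, 10.9]
grip_width: 0.0392
grip_force: 71.2
```

Request:
apply_moves(series=[{"tx": 0, "ty": 0, "tz": 0, "yaw": 0}, {"tx": 0, "ty": 0, "tz": 0, "yaw": 0}, {"tx": 0, "ty": 0, "tz": 0, "yaw": 0}, {"tx": 0, "ty": 0, "tz": 0.03, "yaw": 0}, {"tx": 0, "ty": 0, "tz": 0.07, "yaw": 0}, {"tx": 0, "ty": 0, "tz": 0.08, "yaw": 0}], hand=1)

```text
clock: 8.4
ee_pos: [0.5782, 0.24, 0.2555]
tcp_rot: [-2.234, -2.187, 0.019]
contact_force: [0.1, -0.2, -0.4]
grip_width: 0.0853
grip_force: 0.0
```

```bash
python3 - <<'E'
from h import *
pose()
c,P,f=measure('side')
m=(P[...,2]>.14)&(P[...,2]<.199)&(np.abs(P[...,0]-.574)<.04)&(P[...,1]>.1)&(P[...,1]<.3)
print(m.sum(),np.percentile(P[m],[2,50,98],axis=0).round(4))
E
```

```text
tcp [0.5782 0.24   0.2555] close angle -1.23 j6 1.881 t 8.4
224 [[0.5581 0.2154 0.1422]
 [0.5737 0.2229 0.1696]
 [0.5962 0.2401 0.194 ]]
```

The jaw is back against its stop: the handle stops at y≈0.2285, so the rack origin is at y≈0.034 in the robot frame. Next is the first bottle, the middle one.

Request:
apply_moves(series=[{"tx": -0.03, "ty": -0.035, "tz": 0, "yaw": 0}, {"tx": -0.06, "ty": -0.07, "tz": 0, "yaw": 0}, {"tx": -0.09, "ty": -0.105, "tz": 0, "yaw": 0}, {"tx": -0.115, "ty": -0.14, "tz": 0, "yaw": 0}, {"tx": -0.133, "ty": -0.169, "tz": -0.01, "yaw": 0}, {"tx": -0.133, "ty": -0.169, "tz": -0.05, "yaw": 0}, {"tx": -0.133, "ty": -0.169, "tz": -0.09, "yaw": 0}, {"tx": -0.133, "ty": -0.169, "tz": -0.115, "yaw": 0}, {"tx": -0.133, "ty": -0.169, "tz": -0.1295, "yaw": 0}, {"tx": -0.133, "ty": -0.169, "tz": -0.1295, "yaw": 0}])

```text
clock: 9.45
ee_pos: [0.4407, 0.07, 0.1186]
tcp_rot: [-2.229, -2.181, 0.035]
contact_force: [-0.1, -0.2, 0.4]
grip_width: 0.0853
grip_force: 0.0
```

Request:
apply_moves(series=[{"tx": 0, "ty": 0, "tz": 0, "yaw": 0}, {"tx": 0, "ty": 0, "tz": 0, "yaw": 0}, {"tx": 0, "ty": 0, "tz": 0, "yaw": 0}, {"tx": 0, "ty": 0, "tz": 0, "yaw": 0}, {"tx": 0, "ty": 0, "tz": 0, "yaw": 0}, {"tx": 0, "ty": 0, "tz": 0, "yaw": 0}], hand=0, newtons=40)

```text
clock: 10.05
ee_pos: [0.4454, 0.0698, 0.123]
tcp_rot: [-2.235, -2.185, 0.024]
contact_force: [0.2, 0.1, 6.5]
grip_width: 0.0514
grip_force: 42.7
```

```bash
python3 - <<'E'
from h import *
pose(); s=bot.state(); print(s['contact_force'],s['grip_width'],s['grip_force'],Rotation.from_rotvec(s['tcp_rot']).apply([0,0,1]))
E
```

```text
tcp [0.4454 0.0698 0.123 ] close angle -1.3 j6 1.607 t 10.05
[0.23429241 0.14722828 6.46935645] 0.05140441867851103 42.74088442325592 [-2.22799371e-02  6.36029856e-04 -9.99751569e-01]
```

Request:
apply_moves(series=[{"tx": 0, "ty": 0, "tz": 0.02, "yaw": 0}, {"tx": 0, "ty": 0.01, "tz": 0.05, "yaw": 0}, {"tx": 0.02, "ty": 0.03, "tz": 0.06, "yaw": 0}, {"tx": 0.05, "ty": 0.05, "tz": 0.06, "yaw": 0}, {"tx": 0.085, "ty": 0.065, "tz": 0.06, "yaw": 0}, {"tx": 0.115, "ty": 0.065, "tz": 0.06, "yaw": 0}, {"tx": 0.1315, "ty": 0.065, "tz": 0.055, "yaw": 0}, {"tx": 0.1315, "ty": 0.065, "tz": 0.045, "yaw": 0}])

```text
clock: 10.85
ee_pos: [0.5779, 0.1347, 0.1662]
tcp_rot: [-2.235, -2.184, 0.026]
contact_force: [-0.8, -0.7, -1.7]
grip_width: 0.0518
grip_force: 43.4
```

```bash
python3 - <<'E'
from h import *
pose(); print(bot.state()['contact_force'],bot.state()['grip_width'])
t=cap('top'); s=cap('side')
f=lambda c:cv2.cvtColor(c['frame'],cv2.COLOR_RGB2BGR)
cv2.imwrite('pics/p2.png',cv2.resize(np.hstack([f(t)[130:330,150:400],f(s)[130:330,180:430]]),None,fx=1.6,fy=1.6))
E
```

```text
tcp [0.5779 0.1347 0.1662] close angle -1.32 j6 1.714 t 10.85
[-0.81934751 -0.71297135 -1.6897355 ] 0.05177697039495062
```

View pics/p2.png

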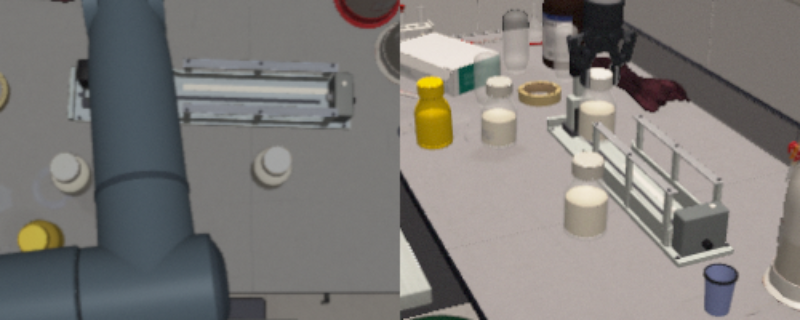

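The bottle is held upright above the bay (right half, about (597,105)); the other two bottles haven't moved. I'll lower it and slide it in.

Request:
apply_moves(series=[{"tx": -0.001, "ty": 0, "tz": -0.015, "yaw": 0}, {"tx": -0.001, "ty": 0, "tz": -0.026, "yaw": 0}, {"tx": -0.001, "ty": 0, "tz": -0.031, "yaw": 0}, {"tx": -0.001, "ty": 0, "tz": -0.032, "yaw": 0}])

```text
clock: 11.35
ee_pos: [0.5731, 0.1346, 0.134]
tcp_rot: [-2.233, -2.182, 0.031]
contact_force: [0.1, -0.4, -2.6]
grip_width: 0.0518
grip_force: 43.5
```

Request:
apply_moves(series=[{"tx": 0, "ty": -0.01, "tz": 0, "yaw": 0}, {"tx": -0.0005, "ty": -0.025, "tz": 0, "yaw": 0}, {"tx": -0.001, "ty": -0.045, "tz": 0, "yaw": 0}, {"tx": -0.0015, "ty": -0.065, "tz": 0, "yaw": 0}, {"tx": -0.002, "ty": -0.085, "tz": 0, "yaw": 0}, {"tx": -0.0025, "ty": -0.105, "tz": 0, "yaw": 0}, {"tx": -0.003, "ty": -0.12, "tz": 0, "yaw": 0}, {"tx": -0.003, "ty": -0.12, "tz": 0, "yaw": 0}])

```text
clock: 12.15
ee_pos: [0.5718, 0.0121, 0.1353]
tcp_rot: [-2.238, -2.18, 0.028]
contact_force: [0.2, 0.6, -3.1]
grip_width: 0.0518
grip_force: 43.4
```

Request:
apply_moves(series=[{"tx": 0.001, "ty": -0.015, "tz": -0.001, "yaw": 0}, {"tx": 0.0005, "ty": -0.035, "tz": -0.001, "yaw": 0}, {"tx": 0, "ty": -0.055, "tz": -0.001, "yaw": 0}, {"tx": -0.0005, "ty": -0.075, "tz": -0.001, "yaw": 0}, {"tx": -0.001, "ty": -0.095, "tz": -0.001, "yaw": 0}, {"tx": -0.0015, "ty": -0.115, "tz": -0.001, "yaw": 0}, {"tx": -0.002, "ty": -0.135, "tz": -0.001, "yaw": 0}, {"tx": -0.002, "ty": -0.155, "tz": -0.001, "yaw": 0}, {"tx": -0.002, "ty": -0.17, "tz": -0.001, "yaw": 0}, {"tx": -0.002, "ty": -0.18, "tz": -0.001, "yaw": 0}, {"tx": -0.002, "ty": -0.18, "tz": -0.001, "yaw": 0}])

```text
clock: 13.25
ee_pos: [0.5697, -0.1664, 0.1338]
tcp_rot: [-2.235, -2.182, 0.028]
contact_force: [0.3, -0.4, -4.3]
grip_width: 0.0519
grip_force: 43.4
```

```bash
python3 - <<'E'
from h import *
pose(); s=bot.state(); print(s['contact_force'],s['grip_width'])
s=cap('side')
cv2.imwrite('pics/p3.png',cv2.cvtColor(cv2.resize(s['frame'][130:330,180:430],None,fx=2,fy=2),cv2.COLOR_RGB2BGR))
E
```

```text
tcp [ 0.5697 -0.1664  0.1338] close angle -1.37 j6 1.208 t 13.25
[ 0.28842979 -0.37367514 -4.31277683] 0.05185780071398356
```

View pics/p3.png

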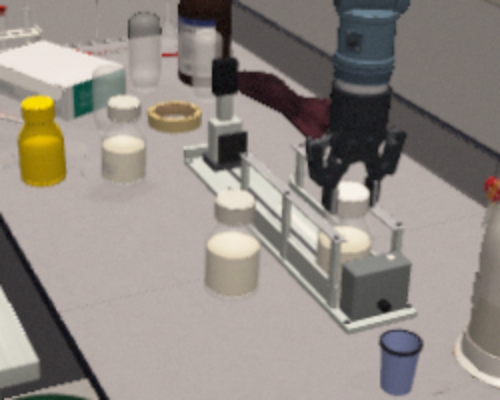

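The bottle stands upright in the lane at rack y≈-200, just short of the pin (350,235 in the crop). Releasing it and raising.

Request:
apply_moves(series=[{"tx": 0, "ty": 0, "tz": 0, "yaw": 0}, {"tx": 0, "ty": 0, "tz": 0, "yaw": 0}, {"tx": 0, "ty": 0, "tz": 0, "yaw": 0}, {"tx": 0, "ty": 0, "tz": 0, "yaw": 0}, {"tx": 0, "ty": 0, "tz": 0.03, "yaw": 0}, {"tx": 0, "ty": 0, "tz": 0.07, "yaw": 0}, {"tx": 0, "ty": 0, "tz": 0.07, "yaw": 0}, {"tx": 0, "ty": 0, "tz": 0.07, "yaw": 0}], hand=1)

```text
clock: 14.1
ee_pos: [0.5706, -0.1655, 0.2052]
tcp_rot: [-2.236, -2.186, 0.026]
contact_force: [0.1, -0.2, -0.2]
grip_width: 0.0854
grip_force: 0.0
```

```bash
cat >> h.py <<'E'
def caps(n):
    """white cap tops (z .125-.155) by connected components"""
    c,P,f=measure(n)
    m=(P[...,2]>.122)&(P[...,2]<.152)&(f.min(-1)>110)&(f.max(-1)-f.min(-1)<40)&(P[...,0]>.25)&(P[...,0]<.7)&(np.abs(P[...,1])<.5)
    k,l=cv2.connectedComponents(m.astype(np.uint8))
    for i in range(1,k):
        q=P[l==i]
        if len(q)>40:
            (cx,cy),r=cv2.minEnclosingCircle(q[:,:2].astype(np.float32)); print(n,len(q),'circ',round(cx,4),round(cy,4),round(r,4),'ztop',np.percentile(q[:,2],80).round(4))
E
python3 - <<'E'
from h import *
pose(); caps('top'); caps('side')
E
```

```text
tcp [ 0.5706 -0.1655  0.2052] close angle -1.29 j6 1.209 t 14.1
top 230 circ 0.4615 0.4632 0.0278 ztop 0.1294
top 262 circ 0.4193 0.2707 0.0265 ztop 0.1381
side 120 circ 0.4182 0.2665 0.0304 ztop 0.1334
side 301 circ 0.5702 -0.1621 0.0284 ztop 0.1456
side 202 circ 0.4335 -0.1087 0.0276 ztop 0.134
side 464 circ 0.6568 -0.418 0.0465 ztop 0.147
```

Request:
apply_moves(series=[{"tx": -0.035, "ty": 0.015, "tz": 0, "yaw": 0}, {"tx": -0.075, "ty": 0.03, "tz": 0, "yaw": 0}, {"tx": -0.11, "ty": 0.045, "tz": 0, "yaw": 0}, {"tx": -0.136, "ty": 0.0595, "tz": 0, "yaw": 0}, {"tx": -0.136, "ty": 0.0595, "tz": -0.03, "yaw": 0}, {"tx": -0.136, "ty": 0.0595, "tz": -0.06, "yaw": 0}, {"tx": -0.136, "ty": 0.0595, "tz": -0.075, "yaw": 0}, {"tx": -0.136, "ty": 0.0595, "tz": -0.082, "yaw": 0}, {"tx": -0.136, "ty": 0.0595, "tz": -0.082, "yaw": 0}])

```text
clock: 15.1
ee_pos: [0.4321, -0.1052, 0.1203]
tcp_rot: [-2.231, -2.181, 0.03]
contact_force: [-0.4, 0.8, -0.4]
grip_width: 0.0854
grip_force: 0.0
```

Request:
apply_moves(series=[{"tx": 0, "ty": 0, "tz": 0, "yaw": 0}, {"tx": 0, "ty": 0, "tz": 0, "yaw": 0}, {"tx": 0, "ty": 0, "tz": 0, "yaw": 0}, {"tx": 0, "ty": 0, "tz": 0, "yaw": 0}, {"tx": 0, "ty": 0, "tz": 0, "yaw": 0}, {"tx": 0, "ty": 0, "tz": 0, "yaw": 0}], hand=0, newtons=40)

```text
clock: 15.7
ee_pos: [0.4344, -0.1061, 0.1229]
tcp_rot: [-2.235, -2.185, 0.026]
contact_force: [-1.4, -0.4, 7.3]
grip_width: 0.0522
grip_force: 41.9
```

Request:
apply_moves(series=[{"tx": 0, "ty": 0, "tz": 0.02, "yaw": 0}, {"tx": 0, "ty": 0.02, "tz": 0.05, "yaw": 0}, {"tx": 0, "ty": 0.06, "tz": 0.06, "yaw": 0}, {"tx": 0, "ty": 0.1, "tz": 0.06, "yaw": 0}, {"tx": 0, "ty": 0.14, "tz": 0.06, "yaw": 0}, {"tx": 0, "ty": 0.18, "tz": 0.06, "yaw": 0}, {"tx": 0.01, "ty": 0.215, "tz": 0.06, "yaw": 0}, {"tx": 0.035, "ty": 0.24, "tz": 0.06, "yaw": 0}, {"tx": 0.07, "ty": 0.24, "tz": 0.06, "yaw": 0}, {"tx": 0.105, "ty": 0.24, "tz": 0.06, "yaw": 0}, {"tx": 0.13, "ty": 0.24, "tz": 0.055, "yaw": 0}, {"tx": 0.1415, "ty": 0.24, "tz": 0.045, "yaw": 0}])

```text
clock: 16.9
ee_pos: [0.5778, 0.1343, 0.1666]
tcp_rot: [-2.235, -2.184, 0.025]
contact_force: [-0.3, -0.4, -2.9]
grip_width: 0.0514
grip_force: 43.3
```

Request:
apply_moves(series=[{"tx": 0, "ty": 0, "tz": -0.015, "yaw": 0}, {"tx": 0, "ty": 0, "tz": -0.026, "yaw": 0}, {"tx": 0, "ty": 0, "tz": -0.031, "yaw": 0}, {"tx": 0, "ty": 0, "tz": -0.033, "yaw": 0}, {"tx": 0, "ty": 0, "tz": -0.033, "yaw": 0}])

```text
clock: 17.4
ee_pos: [0.5746, 0.1342, 0.134]
tcp_rot: [-2.233, -2.184, 0.028]
contact_force: [-0.1, -1.2, -2.3]
grip_width: 0.0516
grip_force: 43.4
```

Request:
apply_moves(series=[{"tx": 0, "ty": -0.01, "tz": 0, "yaw": 0}, {"tx": 0, "ty": -0.025, "tz": 0, "yaw": 0}, {"tx": 0, "ty": -0.045, "tz": 0, "yaw": 0}, {"tx": -0.0005, "ty": -0.065, "tz": 0, "yaw": 0}, {"tx": -0.001, "ty": -0.085, "tz": 0, "yaw": 0}, {"tx": -0.0015, "ty": -0.105, "tz": 0, "yaw": 0}, {"tx": -0.002, "ty": -0.125, "tz": 0, "yaw": 0}, {"tx": -0.002, "ty": -0.145, "tz": 0, "yaw": 0}, {"tx": -0.0025, "ty": -0.165, "tz": 0, "yaw": 0}, {"tx": -0.003, "ty": -0.185, "tz": 0, "yaw": 0}, {"tx": -0.003, "ty": -0.205, "tz": 0, "yaw": 0}, {"tx": -0.003, "ty": -0.214, "tz": -0.001, "yaw": 0}])

```text
clock: 18.6
ee_pos: [0.5721, -0.0827, 0.1334]
tcp_rot: [-2.238, -2.181, 0.028]
contact_force: [-0.1, 0.4, -2.5]
grip_width: 0.0516
grip_force: 43.3
```

Request:
apply_moves(series=[{"tx": 0, "ty": 0, "tz": 0, "yaw": 0}, {"tx": 0, "ty": 0, "tz": 0, "yaw": 0}])

```text
clock: 18.8
ee_pos: [0.5721, -0.0798, 0.1331]
tcp_rot: [-2.234, -2.183, 0.027]
contact_force: [0.4, -0.2, -1.4]
grip_width: 0.0518
grip_force: 43.3
```

Next: release, rise, and check the third bottle's position.

Request:
apply_moves(series=[{"tx": 0, "ty": 0, "tz": 0, "yaw": 0}, {"tx": 0, "ty": 0, "tz": 0, "yaw": 0}, {"tx": 0, "ty": 0, "tz": 0, "yaw": 0}, {"tx": 0, "ty": 0, "tz": 0, "yaw": 0}, {"tx": 0, "ty": 0, "tz": 0.03, "yaw": 0}, {"tx": 0, "ty": 0, "tz": 0.07, "yaw": 0}, {"tx": 0, "ty": 0, "tz": 0.07, "yaw": 0}, {"tx": 0, "ty": 0, "tz": 0.07, "yaw": 0}], hand=1)

```text
clock: 19.6
ee_pos: [0.5732, -0.0799, 0.2041]
tcp_rot: [-2.235, -2.186, 0.025]
contact_force: [-0.2, 0.6, -0.5]
grip_width: 0.0854
grip_force: 0.0
```

```bash
python3 - <<'E'
from h import *
pose(); caps('top'); caps('side')
E
```

```text
tcp [ 0.5732 -0.0799  0.2041] close angle -1.29 j6 1.348 t 19.6
top 235 circ 0.4611 0.4631 0.0269 ztop 0.1294
top 260 circ 0.4193 0.2706 0.0264 ztop 0.1383
side 41 circ 0.4578 0.4547 0.0232 ztop 0.1268
side 119 circ 0.4151 0.269 0.0305 ztop 0.1337
side 528 circ 0.5688 -0.1212 0.0675 ztop 0.1451
side 454 circ 0.6569 -0.4175 0.0459 ztop 0.1466
```

Request:
apply_moves(series=[{"tx": -0.035, "ty": 0.02, "tz": 0, "yaw": 0}, {"tx": -0.07, "ty": 0.045, "tz": 0, "yaw": 0}, {"tx": -0.1, "ty": 0.08, "tz": 0, "yaw": 0}, {"tx": -0.12, "ty": 0.12, "tz": 0, "yaw": 0}, {"tx": -0.135, "ty": 0.16, "tz": 0, "yaw": 0}, {"tx": -0.15, "ty": 0.2, "tz": 0, "yaw": 0}, {"tx": -0.152, "ty": 0.24, "tz": 0, "yaw": 0}, {"tx": -0.152, "ty": 0.28, "tz": 0, "yaw": 0}, {"tx": -0.152, "ty": 0.32, "tz": 0, "yaw": 0}, {"tx": -0.152, "ty": 0.348, "tz": 0, "yaw": 0}, {"tx": -0.152, "ty": 0.348, "tz": 0, "yaw": 0}])

```text
clock: 20.8
ee_pos: [0.419, 0.2708, 0.2013]
tcp_rot: [-2.228, -2.188, 0.03]
contact_force: [-0.8, -0.4, 0.1]
grip_width: 0.0855
grip_force: 0.0
```

Request:
apply_moves(series=[{"tx": 0, "ty": 0, "tz": -0.03, "yaw": 0}, {"tx": 0, "ty": 0, "tz": -0.06, "yaw": 0}, {"tx": 0, "ty": 0, "tz": -0.075, "yaw": 0}, {"tx": 0, "ty": 0, "tz": -0.081, "yaw": 0}, {"tx": 0, "ty": 0, "tz": -0.081, "yaw": 0}])

```text
clock: 21.3
ee_pos: [0.4189, 0.2671, 0.1205]
tcp_rot: [-2.234, -2.182, 0.033]
contact_force: [0.4, -0.3, -0.4]
grip_width: 0.0854
grip_force: 0.0
```

Request:
apply_moves(series=[{"tx": 0, "ty": 0, "tz": 0, "yaw": 0}, {"tx": 0, "ty": 0, "tz": 0, "yaw": 0}, {"tx": 0, "ty": 0, "tz": 0, "yaw": 0}, {"tx": 0, "ty": 0, "tz": 0, "yaw": 0}, {"tx": 0, "ty": 0, "tz": 0, "yaw": 0}, {"tx": 0, "ty": 0, "tz": 0, "yaw": 0}], hand=0, newtons=40)

```text
clock: 21.9
ee_pos: [0.4209, 0.2687, 0.1231]
tcp_rot: [-2.234, -2.184, 0.024]
contact_force: [-1.8, 0.3, 4.6]
grip_width: 0.0515
grip_force: 42.0
```

Request:
apply_moves(series=[{"tx": 0, "ty": 0, "tz": 0.02, "yaw": 0}, {"tx": 0, "ty": -0.02, "tz": 0.05, "yaw": 0}, {"tx": 0, "ty": -0.06, "tz": 0.06, "yaw": 0}, {"tx": 0.01, "ty": -0.1, "tz": 0.06, "yaw": 0}, {"tx": 0.03, "ty": -0.1345, "tz": 0.06, "yaw": 0}, {"tx": 0.065, "ty": -0.1345, "tz": 0.06, "yaw": 0}, {"tx": 0.1, "ty": -0.1345, "tz": 0.06, "yaw": 0}, {"tx": 0.135, "ty": -0.1345, "tz": 0.06, "yaw": 0}, {"tx": 0.1555, "ty": -0.1345, "tz": 0.055, "yaw": 0}, {"tx": 0.1555, "ty": -0.1345, "tz": 0.045, "yaw": 0}])

```text
clock: 22.9
ee_pos: [0.579, 0.1334, 0.1666]
tcp_rot: [-2.236, -2.184, 0.024]
contact_force: [-0.9, -0.7, -3.0]
grip_width: 0.0518
grip_force: 43.5
```

Request:
apply_moves(series=[{"tx": 0, "ty": 0, "tz": -0.015, "yaw": 0}, {"tx": 0, "ty": 0, "tz": -0.026, "yaw": 0}, {"tx": 0, "ty": 0, "tz": -0.031, "yaw": 0}, {"tx": 0, "ty": 0, "tz": -0.033, "yaw": 0}, {"tx": 0, "ty": 0, "tz": -0.033, "yaw": 0}])

```text
clock: 23.4
ee_pos: [0.5754, 0.1338, 0.1341]
tcp_rot: [-2.234, -2.184, 0.028]
contact_force: [0.1, 0.1, -2.7]
grip_width: 0.0516
grip_force: 43.8
```

Request:
apply_moves(series=[{"tx": 0, "ty": -0.01, "tz": 0, "yaw": 0}, {"tx": 0, "ty": -0.025, "tz": 0, "yaw": 0}, {"tx": -0.0005, "ty": -0.045, "tz": 0, "yaw": 0}, {"tx": -0.001, "ty": -0.065, "tz": 0, "yaw": 0}, {"tx": -0.0015, "ty": -0.085, "tz": 0, "yaw": 0}, {"tx": -0.002, "ty": -0.105, "tz": 0, "yaw": 0}, {"tx": -0.0025, "ty": -0.125, "tz": 0, "yaw": 0}, {"tx": -0.0025, "ty": -0.134, "tz": -0.001, "yaw": 0}, {"tx": -0.0025, "ty": -0.134, "tz": -0.001, "yaw": 0}, {"tx": -0.0025, "ty": -0.134, "tz": -0.001, "yaw": 0}])

```text
clock: 24.4
ee_pos: [0.5734, -0.0005, 0.1334]
tcp_rot: [-2.235, -2.183, 0.027]
contact_force: [0.6, -1.2, 0.9]
grip_width: 0.0513
grip_force: 43.7
```

Request:
apply_moves(series=[{"tx": 0, "ty": 0, "tz": 0, "yaw": 0}, {"tx": 0, "ty": 0, "tz": 0, "yaw": 0}, {"tx": 0, "ty": 0, "tz": 0, "yaw": 0}, {"tx": 0, "ty": 0, "tz": 0, "yaw": 0}, {"tx": 0, "ty": 0, "tz": 0.03, "yaw": 0}, {"tx": 0, "ty": 0, "tz": 0.07, "yaw": 0}, {"tx": 0, "ty": 0, "tz": 0.1, "yaw": 0}, {"tx": 0, "ty": 0, "tz": 0.1, "yaw": 0}], hand=1)

```text
clock: 25.2
ee_pos: [0.5759, -0.0003, 0.2379]
tcp_rot: [-2.238, -2.189, 0.019]
contact_force: [0.9, -1.3, -0.4]
grip_width: 0.0851
grip_force: 0.0
```

```bash
python3 - <<'E'
from h import *
pose()
c=cap('side'); P=cloud(c)
cv2.imwrite('pics/p4.png',cv2.cvtColor(cv2.resize(c['frame'][130:330,180:430],None,fx=2,fy=2),cv2.COLOR_RGB2BGR))
m=(P[...,2]>.165)&(P[...,2]<.199)&(np.abs(P[...,0]-.574)<.04)&(P[...,1]>.15)&(P[...,1]<.3)
print(m.sum(),np.percentile(P[m],[2,50,98],axis=0).round(4))
E
```

```text
tcp [ 5.759e-01 -3.000e-04  2.379e-01] close angle -1.28 j6 1.484 t 25.2
132 [[0.5575 0.2144 0.1656]
 [0.5736 0.2222 0.1821]
 [0.5944 0.2378 0.1954]]
```

View pics/p4.png

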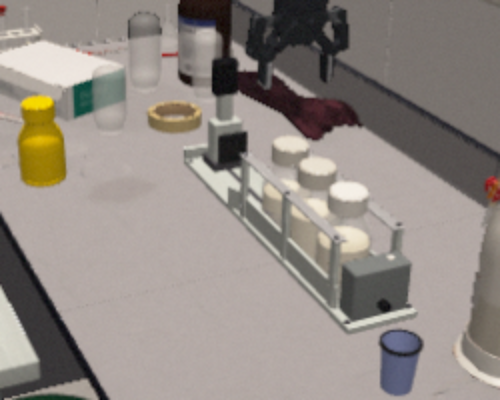

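All three bottles stand upright in the lane (caps at (290,150), (317,172) and (348,198) in the crop). Going for the handle now.

Request:
apply_moves(series=[{"tx": 0, "ty": 0.03, "tz": 0, "yaw": 0}, {"tx": 0, "ty": 0.07, "tz": 0, "yaw": 0}, {"tx": 0.001, "ty": 0.11, "tz": 0, "yaw": 0}, {"tx": 0.001, "ty": 0.15, "tz": 0, "yaw": 0}, {"tx": 0.002, "ty": 0.19, "tz": 0, "yaw": 0}, {"tx": 0.002, "ty": 0.22, "tz": 0, "yaw": 0}, {"tx": 0.002, "ty": 0.2285, "tz": 0, "yaw": 0}, {"tx": 0.002, "ty": 0.2285, "tz": -0.02, "yaw": 0}, {"tx": 0.002, "ty": 0.2285, "tz": -0.045, "yaw": 0}, {"tx": 0.002, "ty": 0.2285, "tz": -0.062, "yaw": 0}, {"tx": 0.002, "ty": 0.2285, "tz": -0.066, "yaw": 0}, {"tx": 0.002, "ty": 0.2285, "tz": -0.066, "yaw": 0}])

```text
clock: 26.45
ee_pos: [0.5741, 0.2274, 0.1655]
tcp_rot: [-2.233, -2.182, 0.032]
contact_force: [0.1, 0.4, 0.2]
grip_width: 0.0852
grip_force: 0.0
```

Request:
apply_moves(series=[{"tx": 0, "ty": 0, "tz": 0, "yaw": 0}, {"tx": 0, "ty": 0, "tz": 0, "yaw": 0}, {"tx": 0, "ty": 0, "tz": 0, "yaw": 0}, {"tx": 0, "ty": 0, "tz": 0, "yaw": 0}, {"tx": 0, "ty": 0, "tz": 0, "yaw": 0}, {"tx": 0, "ty": 0, "tz": 0, "yaw": 0}, {"tx": 0, "ty": 0, "tz": 0, "yaw": 0}], hand=0, newtons=80)

```text
clock: 27.15
ee_pos: [0.5796, 0.2282, 0.1692]
tcp_rot: [-2.24, -2.188, 0.016]
contact_force: [5.5, 0.1, -0.5]
grip_width: 0.0392
grip_force: 81.2
```

Request:
apply_moves(series=[{"tx": 0, "ty": -0.01, "tz": 0, "yaw": 0}, {"tx": -0.0005, "ty": -0.025, "tz": 0, "yaw": 0}, {"tx": -0.001, "ty": -0.04, "tz": 0, "yaw": 0}, {"tx": -0.001, "ty": -0.055, "tz": 0, "yaw": 0}, {"tx": -0.0015, "ty": -0.07, "tz": 0, "yaw": 0}, {"tx": -0.002, "ty": -0.085, "tz": 0, "yaw": 0}, {"tx": -0.002, "ty": -0.1, "tz": 0, "yaw": 0}, {"tx": -0.0025, "ty": -0.115, "tz": 0, "yaw": 0}, {"tx": -0.003, "ty": -0.13, "tz": 0, "yaw": 0}, {"tx": -0.003, "ty": -0.14, "tz": 0, "yaw": 0}, {"tx": -0.003, "ty": -0.15, "tz": 0, "yaw": 0}])

```text
clock: 28.25
ee_pos: [0.576, 0.0807, 0.1692]
tcp_rot: [-2.234, -2.186, 0.011]
contact_force: [3.4, 10.5, 0.8]
grip_width: 0.0395
grip_force: 81.9
```

Request:
apply_moves(series=[{"tx": 0, "ty": -0.008, "tz": 0, "yaw": 0}, {"tx": 0, "ty": -0.016, "tz": 0, "yaw": 0}, {"tx": -0.0005, "ty": -0.024, "tz": 0, "yaw": 0}, {"tx": -0.001, "ty": -0.032, "tz": 0, "yaw": 0}, {"tx": -0.001, "ty": -0.039, "tz": 0, "yaw": 0}, {"tx": -0.001, "ty": -0.045, "tz": 0, "yaw": 0}, {"tx": -0.001, "ty": -0.045, "tz": 0, "yaw": 0}, {"tx": -0.001, "ty": -0.045, "tz": 0, "yaw": 0}])

```text
clock: 29.05
ee_pos: [0.5748, 0.0355, 0.1692]
tcp_rot: [-2.235, -2.186, 0.012]
contact_force: [2.9, 8.4, 1.6]
grip_width: 0.0394
grip_force: 82.1
```

Request:
apply_moves(series=[{"tx": 0, "ty": -0.004, "tz": 0, "yaw": 0}, {"tx": 0, "ty": -0.007, "tz": 0, "yaw": 0}, {"tx": 0, "ty": -0.007, "tz": 0, "yaw": 0}, {"tx": 0, "ty": -0.007, "tz": 0, "yaw": 0}])

```text
clock: 29.45
ee_pos: [0.5746, 0.0295, 0.1692]
tcp_rot: [-2.234, -2.186, 0.011]
contact_force: [2.4, 11.7, 1.5]
grip_width: 0.0392
grip_force: 82.1
```

Request:
apply_moves(series=[{"tx": 0, "ty": -0.002, "tz": 0, "yaw": 0}, {"tx": 0, "ty": -0.002, "tz": 0, "yaw": 0}, {"tx": 0, "ty": -0.002, "tz": 0, "yaw": 0}])

```text
clock: 29.75
ee_pos: [0.5746, 0.028, 0.1692]
tcp_rot: [-2.233, -2.185, 0.01]
contact_force: [2.4, 13.4, 0.7]
grip_width: 0.039
grip_force: 82.0
```

```bash
python3 - <<'E'
from h import *
pose(); print(bot.state()['contact_force'])
f=lambda c:cv2.cvtColor(c['frame'],cv2.COLOR_RGB2BGR)
s=cap('side'); t=cap('top')
cv2.imwrite('pics/p5.png',np.hstack([cv2.resize(f(s)[185:305,270:400],(520,480),interpolation=cv2.INTER_CUBIC),cv2.resize(f(t)[150:230,330:380],(270,480))]))
E
```

```text
tcp [0.5746 0.028  0.1692] close angle -1.23 j6 1.527 t 29.75
[ 2.37008206 13.40364378  0.74102571]
```

View pics/p5.png

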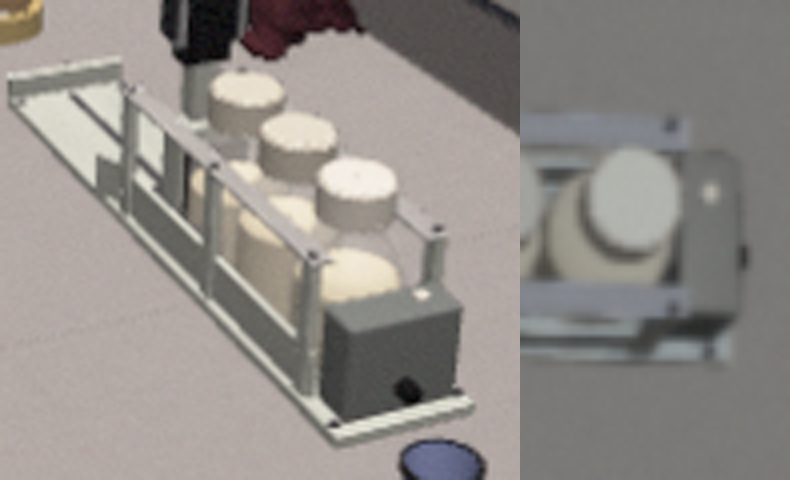

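Request:
apply_moves(series=[{"tx": 0, "ty": -0.002, "tz": 0, "yaw": 0}, {"tx": 0, "ty": -0.002, "tz": 0, "yaw": 0}, {"tx": 0, "ty": -0.002, "tz": 0, "yaw": 0}, {"tx": 0, "ty": -0.002, "tz": 0, "yaw": 0}])

```text
clock: 30.25
ee_pos: [0.5746, 0.0263, 0.1692]
tcp_rot: [-2.233, -2.185, 0.009]
contact_force: [2.4, 14.6, 1.7]
grip_width: 0.0393
grip_force: 82.0
```

```bash
python3 - <<'E'
from h import *
pose(); caps('top')
c,P,f=measure('top')
m=(np.abs(P[...,2]-.08)<.004); m[:150]=0;m[215:]=0;m[:,:350]=0;m[:,385:]=0
q=P[m];print('housing',np.percentile(q,[2,50,98],axis=0).round(4))
E
```

```text
tcp [0.5746 0.0263 0.1692] close angle -1.23 j6 1.524 t 30.25
top 236 circ 0.5699 -0.1107 0.0265 ztop 0.1477
top 249 circ 0.5688 -0.1844 0.0267 ztop 0.1477
top 224 circ 0.4622 0.4635 0.0281 ztop 0.1294
housing [[ 0.5254 -0.2536  0.0764]
 [ 0.5654 -0.2375  0.0804]
 [ 0.6062 -0.217   0.0837]]
```

The lead bottle (centre -0.184, radius 37 mm) reaches the housing face, and the force climbs as the pad spring should. At about 202 mm jaw travel the pad should be in by 8–9 mm. Releasing and retreating.

Request:
apply_moves(series=[{"tx": 0, "ty": 0, "tz": 0, "yaw": 0}, {"tx": 0, "ty": 0, "tz": 0, "yaw": 0}, {"tx": 0, "ty": 0, "tz": 0, "yaw": 0}, {"tx": 0, "ty": 0, "tz": 0, "yaw": 0}, {"tx": 0, "ty": 0, "tz": 0.03, "yaw": 0}, {"tx": 0, "ty": 0, "tz": 0.07, "yaw": 0}, {"tx": 0, "ty": 0, "tz": 0.11, "yaw": 0}, {"tx": -0.04, "ty": 0, "tz": 0.11, "yaw": 0}, {"tx": -0.08, "ty": 0, "tz": 0.11, "yaw": 0}, {"tx": -0.12, "ty": 0, "tz": 0.11, "yaw": 0}, {"tx": -0.15, "ty": 0, "tz": 0.11, "yaw": 0}, {"tx": -0.15, "ty": 0, "tz": 0.11, "yaw": 0}], hand=1)

```text
clock: 31.55
ee_pos: [0.417, 0.0223, 0.2769]
tcp_rot: [-2.233, -2.182, 0.031]
contact_force: [0.2, -0.5, 0.2]
grip_width: 0.0852
grip_force: 0.0
```

```bash
python3 - <<'E'
from h import *
pose(); caps('top'); 
for n in('top','side'):
    c,P,f=measure(n)
    m=(P[...,2]>.165)&(P[...,2]<.203)&(np.abs(P[...,0]-.574)<.04)&(P[...,1]>-.05)&(P[...,1]<.3)
    print(n,m.sum(),np.percentile(P[m],[2,50,98],axis=0).round(4) if m.sum() else '')
    g=cv2.cvtColor(c['frame'],cv2.COLOR_RGB2BGR)
    if n=='top': t=cv2.resize(g[150:230,230:380],(750,400))[:, :]
    else: s=cv2.resize(g[170:305,270:400],(390,405))[:400]
cv2.imwrite('pics/p6.png',np.hstack([s,t[:,:]])[:, :1140] if False else np.hstack([s,cv2.resize(t,(400,400))]))
E
```

```text
tcp [0.417  0.0223 0.2769] close angle -1.33 j6 1.497 t 31.55
top 155 circ 0.5691 -0.1125 0.0247 ztop 0.1476
top 246 circ 0.5689 -0.1843 0.0269 ztop 0.1474
top 218 circ 0.4611 0.462 0.0271 ztop 0.1292
top 0 
side 170 [[0.5536 0.0149 0.166 ]
 [0.5702 0.0211 0.1834]
 [0.5916 0.0392 0.1945]]
```

View pics/p6.png

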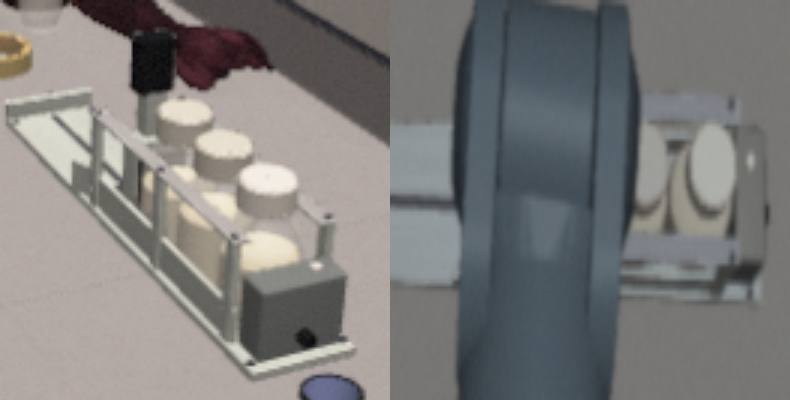

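The three bottles stand upright, touching each other and the housing. The handle stayed at about 200 mm travel after release, the pad is in by 6–9 mm, and the robot is clear. Handing in.

```bash
python3 -c "
from station import bot
print(bot.hand_in())"
```

```text
the job is handed in; nothing more can be done
None
```

I loaded all three bottles present into the rack upright, clamped the jaw at about 200 mm of travel with the lead bottle against the pin housing, and handed the job in. No verdict came back, and I inferred pad and pin travel from the jaw position, the force and the images rather than reading them directly.

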